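# Check-weigh the little parcel on the entrance-hall balance

## Robot

A 6-joint arm with a two-finger parallel gripper is mounted at the origin on the work surface. World frame = base frame: x ahead of the robot, y to its left, z up, the work surface at z = 0. Lengths are in mm, angles in rad, forces in N, time in s.
With the tool pointing down it reaches from about 350 to 975 mm from the base axis. Payload 7.1 kg.
Tool frame: the origin (TCP) lies midway between the tips of the shut fingers; the grasp point (between the pads) lies 19 mm behind it (ctrl.tcp_to_grasp is the distance from the TCP to the grasp point, in mm); z points along the fingers, y is the line along which they close (so a half turn about z gives the same grasp; the last joint's range is limited). The gripper opens to 88 mm and grips with 3 to 60 N. Pads are 20 mm wide; open, the fingers measure 115 mm over their backs; the gripper's body (75 mm by 178 mm) begins 61 mm behind the grasp point.
Start: joints at [1.095, 0.423, 1.63, -0, 1.089, -0.019], TCP at [275.641, 560.916, 222.675] pointing down, gripper open.
Joint ranges: [-3, 3], [-0.9, 2.11], [0.09, 2.58], [-1.31, 4.45], [0.11, 2.69], [-2.54, 2.54]. Speed limits (rad/s): [2.39, 2.39, 3.01, 3.14, 3.14, 3.14].

## Interface

Orientations are given as a rotation vector (axis times angle).
In Python, from workcell import get_obs, cams, ticket, boxes_of, ctrl gives the robot as it stands.
- The arm moves only by the shell command python3 -m creep 'ROWS' [OPENING]. ROWS is JSON, one flat list of numbers, 4 for each row, row after row: the shift along the world's x, y, z in m, then the turn about the world's z in rad. In form: [tx, ty, tz, spin, tx, ty, tz, spin, ...]. A call has 1 to 10 rows; each row is the pose to reach, as a shift and turn from the pose commanded when the call began; what a row does not reach only later rows make up. A row lasts 1/12 s, in which the tool goes at most 41.7 mm and 7.16 degrees, less where a joint would pass 70% of its speed; a pose out of reach is approached as far as the arm can. A call with a gripper value outside its range is refused whole. OPENING is the opening, from 0 (shut) to 1 (fully open), set as the call begins (- or left out, the last holds). The fingers move at their own pace and stop on an object; the grip force is fixed at half the most. Time passes only in rows, so rows that repeat a pose let the fingers close. It gives the time, the measured TCP pose, the force, the opening and the grip force at its end, in the units of the state.
- get_obs(): the state, without advancing time (a new reading comes with each control period).
- cams.get_image(name): name is "scene" or "top"; returns (picture, depth): 384x512x3 uint8, red, green, blue; 384x512 float32, mm along the optical axis (not along the pixel's ray), 0 where there is no reading.
- cams.get_calibration(name): a dict with "mtx" (3x3 intrinsics, pixels), "R" (3x3) and "t" (3): a world point X has camera coordinates R X + t. Camera axes: x right, y down, z forward; pixel columns grow to the right and rows downward; lengths in mm; the calibration is good to about 2 mm. A picture is of the moment at which its call begins. get_calibration takes no time and is no camera call.
- ticket.close_job(): hands the job in; it is judged then, once.
Trained networks look in the newest picture that a camera, given by its name, has taken for a name from the list of things; names that differ only in an ending like _2 or _b are one class to them, and where a whole thing is asked for, a point or a joint stands for the part that bears it (a point fixed in the world has none). Each returns a list of dicts, best first, with "score" (0 to 1); they miss things now and then, are a little off and sometimes report something else, mostly with a low value. They report only what shows in the picture. A call takes as long as a camera call. They do not tell look-alikes from the thing itself.
- boxes_of(camera, target): "centre" ([column, row] in pixels, amid what is visible of it).
The state is a dict: "t": time; "qpos": joint angles; "qvel": joint speeds; "joint_torque": joint torques, N m; "ee_pos": TCP position; "orientation": TCP orientation; "ft_force": force on the tool from outside, world axes, zero at the start; "moment": the same for the moment, N m; "width": finger opening in mm; "grasp_force": force on a finger pad.
Only numpy, scipy, OpenCV 4.12 (cv2) and the standard library are available. Lean on these libraries where they do the work, as an engineer would, in place of code of your own. Each camera call takes 0.05 s, during which the arm holds its last target. There are 200 camera calls.

## Task

The little parcel on the one pan of the balance should weigh 300 g: check it by standing the 200 g and the 100 g brass weights side by side on the empty pan, so that the beam comes level. Set them down upright rather than dropping them; the biggest weight (500 g) is not needed.

Things in the scene. Friction and masses are not known exactly. Their poses are not given: they have to be found in the camera images.
- weight_100_mid (a point): Centre of the 100 g weight, the smallest of three loose brass weights of one shape, upright on the marble to the left: a cylinder with a neck and a round knob on top. Body 24 mm in diameter, 22 mm high; knob 18 mm in diameter; 34 mm high in all. Origin on its axis 17 mm above its underside, z up. Which of the three places it has varies.
- weight_200_mid (a point): Centre of the 200 g weight, the middle one of the three. Body 31 mm in diameter, 26 mm high; knob 22 mm in diameter; 40 mm high in all. Origin on its axis 20 mm above its underside, z up. (The biggest, 500 g, is 42 mm in diameter and 53 mm high. The weights stand at least 90 mm apart, centre to centre.)
- pan_mid (a point): Centre of the upper face of the empty pan, at the balance's right (-y) end: a flat steel disc, 120 mm across, no rim, always level. y points along the beam to the other pan, 230 mm off, with the parcel (70 x 90 x 40 mm). Face about 115 mm above the marble at first; it stays up under one weight and sinks 14 mm once both stand on it, anywhere on it. The housing between is lower than 125 mm.
- beam (a joint): Tilt of the beam in rad: about -0.12 at the start (on its stop, parcel down), 0 level, +0.12 on the other stop (parcel up). Lightly sprung towards level and damped: it settles within about 2 s of a change; an imbalance of 40 g or more drives it to a stop.
There are look-alikes about, which are no part of the job. Leave any turquoise look-alike of the part that bears weight_100_mid alone. Leave any red look-alike of the part that bears weight_200_mid alone.

How it is judged:
By the outcome, as a careful person would: the job done as asked, in the order asked, and still so for the second after the job is handed in, with the robot touching nothing.
It also fails if it takes over 64 s, if anything falls off the work surface, if the arm or the gripper's body presses on something with over 40 N, if the wrist force passes 120 N, or if a joint passes its speed limit or range.

## Working session

There is one attempt and no reset: what is moved stays moved. The work goes in short steps, Python scripts to look and compute and a shell command to move; the robot and the scene stay as the last step left them, time stands still between calls to the robot, and variables do not carry over. Pictures are saved under pics/ and viewed, at most 10 in all, crops included, and the job is handed in when it is done.

```bash
mkdir -p pics; cat > h.py <<'E'
import numpy as np, cv2
from workcell import get_obs, cams, ticket, boxes_of, ctrl
def world(name,u,v,d):
    c=cams.get_calibration(name);K,R,t=[np.array(c[k],float) for k in("mtx","R","t")]
    p=np.linalg.inv(K)@np.array([u,v,1.])*d
    return R.T@(p-t.ravel())
E
python3 - <<'E'
from h import *
for n in("top","scene"):
    im,d=cams.get_image(n); cv2.imwrite(f"pics/{n}0.png",im[:,:,::-1]); np.save(f"{n}0.npy",d)
    for k in("weight_100_mid","weight_200_mid","pan_mid"):
        for b in boxes_of(n,k):
            u,v=b["centre"]; z=d[int(v),int(u)]
            print(n,k,round(b["score"],2),np.round([u,v]),np.round(world(n,u,v,z)))
o=get_obs();print(o["t"],o["ee_pos"],o["orientation"],o["width"])
E
```

```text
top weight_100_mid 0.54 [233. 210.] [ 395.  118. 1247.]
top weight_200_mid 0.51 [135. 224.] [473. 427.  25.]
top weight_200_mid 0.5 [160. 215.] [496. 360.  40.]
top pan_mid 0.94 [382. 185.] [ 571. -215.  115.]
scene weight_100_mid 0.67 [304. 203.] [475. 221.  17.]
scene weight_200_mid 0.5 [360. 209.] [510. 361.  27.]
scene weight_200_mid 0.47 [389. 206.] [490. 436.  27.]
scene pan_mid 0.95 [121. 182.] [ 560. -227.  115.]
0.4 [275.62423284 560.84055566 222.53808856] [-7.11336896e-01 -3.05994525e+00  4.17504980e-04] 87.81748607720033
```

View pics/top0.png

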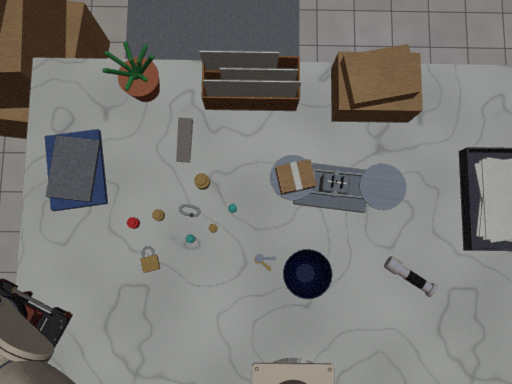

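View pics/scene0.png

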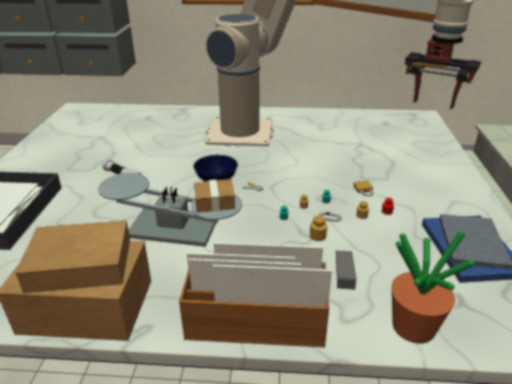

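The top view shows three brass weights: about (213,228) smallest, (158,215) middle and (203,181) biggest. The turquoise ones at (233,208) and (190,239) and the red one at (133,223) are look-alikes. The empty pan is at (382,186). The scene view agrees: 100 g at (304,201), 200 g at (362,210), 500 g at (318,228). I'll confirm this in one enlarged crop and measure.

```bash
python3 - <<'E'
from h import *
im=cv2.imread("pics/top0.png");d=np.load("top0.npy")
c=im[165:265,115:255];cv2.imwrite("pics/crop.png",cv2.resize(c,None,fx=5.5,fy=5.5,interpolation=cv2.INTER_CUBIC))
def plane(name,u,v,z):
    a=world(name,u,v,500.);b=world(name,u,v,1000.);return a+(b-a)*(z-a[2])/(b[2]-a[2])
for n,pts in(("top",[(213,228,17),(158,215,20),(203,181,26)]),("scene",[(304,201,17),(362,210,20),(318,228,26)])):
    im=cv2.imread(f"pics/{n}0.png");d=np.load(f"{n}0.npy");hsv=cv2.cvtColor(im,cv2.COLOR_BGR2HSV)
    m=((hsv[...,0]>10)&(hsv[...,0]<28)&(hsv[...,1]>100)).astype(np.uint8)
    _,lab,st,ce=cv2.connectedComponentsWithStats(m)
    for u,v,h in pts:
        w=lab[v-3:v+4,u-3:u+4];l=np.bincount(w[w>0]).argmax()
        x0,y0,w,hh,a=st[l];cc=(x0+w/2-.5,y0+hh/2-.5)
        dd=d[lab==l]
        print(n,u,v,"cent",ce[l].round(1),"box",cc,w,hh,a,plane(n,*ce[l],h).round(1),plane(n,*cc,h).round(1))
d=np.load("top0.npy");vv,uu=np.mgrid[150:225,345:420]
P=np.array([world("top",u,v,d[v,u]) for u,v in zip(uu.ravel(),vv.ravel())])
k=(abs(P[:,2]-115)<6)
print("pan",P[k].mean(0).round(1),P[k].min(0).round(),P[k].max(0).round())
cal=cams.get_calibration("top");print(cal["R"],cal["t"])
E
```

```text
top 213 228 cent [212.6 227.7] box (np.float64(212.5), np.float64(227.5)) 8 8 50 [464.9 219.3  17. ] [465.4 219.6  17. ]
top 158 215 cent [157.9 214.6] box (np.float64(158.0), np.float64(214.5)) 11 10 95 [498.5 368.3  20. ] [498.8 367.9  20. ]
top 203 181 cent [201.7 180.9] box (np.float64(202.0), np.float64(181.0)) 15 15 176 [591.7 251.2  26. ] [591.4 250.4  26. ]
scene 304 201 cent [303.7 201.1] box (np.float64(304.0), np.float64(201.0)) 7 13 72 [465.  219.6  17. ] [464.4 220.5  17. ]
scene 362 210 cent [362.3 209.7] box (np.float64(362.0), np.float64(209.5)) 11 16 135 [500.5 368.2  20. ] [499.5 367.5  20. ]
scene 318 228 cent [318.1 228. ] box (np.float64(318.5), np.float64(227.5)) 16 24 318 [593.9 251.3  26. ] [592.  252.3  26. ]Traceback (most recent call last):
  File "<stdin>", line 16, in <module>
  File "h.py", line 4, in world
    c=cams.get_calibration(name);K,R,t=[np.array(c[k],float) for k in("mtx","R","t")]
ValueError: time passes only in moves, steps and waits
```

View pics/crop.png

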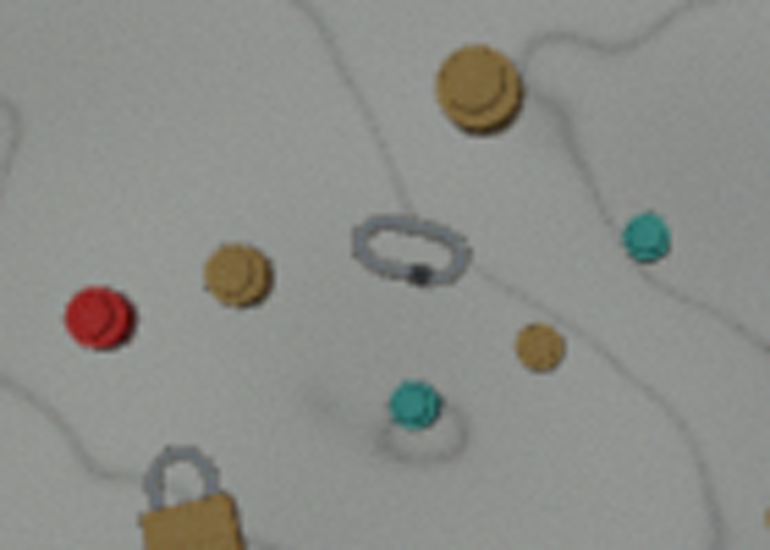

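The crop confirms it. The brass at crop (238,275) is the 200 g, near world (499,368). The small brass at (540,348) is the 100 g, near (465,219.5). The red and turquoise ones stay put. Next: the pan, while I start over the 200 g.

```bash
python3 - <<'E'
from h import *
c=cams.get_calibration("top");K,R,t=[np.array(c[k],float) for k in("mtx","R","t")]
d=np.load("top0.npy");v,u=np.mgrid[150:225,345:420]
u,v=u.ravel(),v.ravel();P=(R.T@(np.linalg.inv(K)@np.vstack([u,v,u*0+1.])*d[v,u]-t.reshape(3,1))).T
k=(abs(P[:,2]-115)<6);print(np.median(P[k],0).round(1),P[k].min(0).round(),P[k].max(0).round())
E
python3 -m creep '[0.04,-0.04,0,0, 0.08,-0.07,0,0, 0.11,-0.1,0,0, 0.14,-0.13,0,0, 0.17,-0.15,0,0, 0.2,-0.17,0,0, 0.223,-0.192,-0.02,0, 0.223,-0.192,-0.05,0, 0.223,-0.192,-0.08,0, 0.223,-0.192,-0.1,0]' 0.65
```

```text
[ 569.4 -217.   114.6] [ 511. -278.  109.] [ 627. -158.  121.]
t: 1.23
ee_pos: [498.7, 367.1, 120.2]
orientation: [-0.715, -3.058, 0.003]
ft_force: [0.1, 0.0, -0.1]
width: 57.2
grasp_force: 0.0
```

```bash
python3 -m creep '[0,0.001,-0.035,0, 0,0.001,-0.07,0, 0,0.001,-0.095,0, 0,0.001,-0.11,0, 0,0.001,-0.118,0, 0,0.001,-0.118,0, 0,0.001,-0.118,0]' && python3 -m creep '[0,0,0,0, 0,0,0,0, 0,0,0,0, 0,0,0,0, 0,0,0,0, 0,0,0,0]' 0
```

```text
t: 1.82
ee_pos: [499.2, 370.4, 5.4]
orientation: [0.711, 3.059, 0.001]
ft_force: [-0.5, 0.2, 0.5]
width: 57.0
grasp_force: 0.0
t: 2.32
ee_pos: [498.8, 369.9, 5.5]
orientation: [0.711, 3.06, 0.0]
ft_force: [-1.9, -2.1, 6.2]
width: 30.4
grasp_force: 30.0
```

```bash
python3 -m creep '[0,0,0.02,0, 0,0,0.05,0, 0,0,0.09,0, 0,0,0.13,0, 0,0,0.17,0, 0,0,0.2,0, 0.005,-0.02,0.2,0, 0.01,-0.055,0.2,0, 0.015,-0.095,0.2,0, 0.02,-0.135,0.2,0]' && python3 -m creep '[0.01,-0.04,0,0, 0.015,-0.08,0,0, 0.02,-0.12,0,0, 0.03,-0.16,0,0, 0.035,-0.2,0,0, 0.04,-0.24,0,0, 0.045,-0.28,0,0, 0.05,-0.32,0,0, 0.06,-0.355,0,0, 0.065,-0.385,0,0]' && python3 -m creep '[0.005,-0.03,0,0, 0.01,-0.06,0,0, 0.01,-0.075,0,0, 0.01,-0.08,0,0, 0.01,-0.08,0,0, 0.01,-0.08,0,0]'
```

```text
t: 3.15
ee_pos: [518.3, 233.9, 204.8]
orientation: [0.709, 3.06, 0.0]
ft_force: [2.2, -0.6, -1.7]
width: 30.5
grasp_force: 30.0
t: 3.98
ee_pos: [583.9, -152.8, 204.7]
orientation: [0.713, 3.059, -0.0]
ft_force: [0.5, -0.6, -1.8]
width: 30.5
grasp_force: 30.0
t: 4.48
ee_pos: [593.1, -229.0, 204.4]
orientation: [-0.711, -3.059, -0.001]
ft_force: [-0.7, 0.9, -2.3]
width: 30.2
grasp_force: 30.0
```

```bash
python3 -m creep '[0,0,-0.025,0, 0,0,-0.05,0, 0,0,-0.068,0, 0,0,-0.077,0, 0,0,-0.08,0, 0,0,-0.08,0, 0,0,-0.08,0]' && python3 -m creep '[0,0,-0.001,0, 0,0,-0.002,0, 0,0,-0.002,0, 0,0,-0.002,0]' && python3 -m creep '[0,0,-0.0005,0, 0,0,-0.001,0, 0,0,-0.001,0, 0,0,-0.001,0]'
```

```text
t: 5.07
ee_pos: [594.4, -229.7, 125.7]
orientation: [0.71, 3.059, -0.0]
ft_force: [0.2, -0.4, -3.1]
width: 30.4
grasp_force: 30.0
t: 5.4
ee_pos: [593.8, -230.2, 123.1]
orientation: [0.711, 3.059, -0.0]
ft_force: [0.3, 0.1, -1.9]
width: 30.7
grasp_force: 30.0
t: 5.73
ee_pos: [593.6, -230.1, 121.6]
orientation: [-0.711, -3.06, -0.0]
ft_force: [0.1, -0.4, -1.5]
width: 30.6
grasp_force: 30.0
```

```bash
python3 -m creep '[0,0,-0.0005,0, 0,0,-0.001,0, 0,0,-0.001,0, 0,0,-0.001,0]' && python3 -m creep '[0,0,-0.0005,0, 0,0,-0.001,0, 0,0,-0.001,0, 0,0,-0.001,0]'
```

```text
t: 6.07
ee_pos: [593.6, -230.1, 120.6]
orientation: [-0.711, -3.06, 0.0]
ft_force: [-0.4, -0.3, -2.1]
width: 30.0
grasp_force: 30.0
t: 6.4
ee_pos: [593.8, -230.2, 119.9]
orientation: [0.711, 3.06, -0.0]
ft_force: [-1.1, 0.1, 0.4]
width: 30.6
grasp_force: 30.0
```

Contact: the load has gone from −2 N to about 0. I'll release and rise straight up.

```bash
python3 -m creep '[0,0,-0.0005,0, 0,0,-0.0005,0, 0,0,-0.0005,0]' && python3 -m creep '[0,0,0,0, 0,0,0,0, 0,0,0,0, 0,0,0,0]' 0.6 && python3 -m creep '[0,0,0.015,0, 0,0,0.04,0, 0,0,0.07,0, 0,0,0.1,0, -0.01,0.02,0.1,0, -0.02,0.055,0.1,0, -0.025,0.095,0.1,0, -0.035,0.135,0.1,0, -0.045,0.175,0.1,0, -0.055,0.215,0.1,0]' && python3 -m creep '[-0.01,0.04,0,0, -0.02,0.08,0,0, -0.03,0.12,0,0, -0.04,0.16,0,0, -0.05,0.19,0,0, -0.06,0.215,0,0, -0.074,0.235,-0.02,0, -0.074,0.235,-0.06,0, -0.074,0.235,-0.1,0, -0.074,0.235,-0.12,0]'
python3 - <<'E'
from h import *
for n in("top","scene"):
    im,d=cams.get_image(n)
    c=im[130:240,250:430] if n=="top" else im[140:260,80:340]
    cv2.imwrite(f"pics/{n}1.png",cv2.resize(c[:,:,::-1],None,fx=3,fy=3,interpolation=cv2.INTER_CUBIC))
E
```

```text
t: 6.65
ee_pos: [593.7, -230.2, 119.3]
orientation: [0.711, 3.06, -0.0]
ft_force: [-1.5, -1.1, -0.3]
width: 30.5
grasp_force: 30.0
t: 6.98
ee_pos: [593.7, -230.0, 119.1]
orientation: [0.711, 3.06, 0.0]
ft_force: [0.2, 0.4, -0.6]
width: 51.6
grasp_force: 0.0
t: 7.82
ee_pos: [537.9, -13.5, 219.3]
orientation: [0.712, 3.059, 0.0]
ft_force: [0.5, 0.1, 0.3]
width: 53.2
grasp_force: 0.0
t: 8.65
ee_pos: [462.5, 219.8, 96.0]
orientation: [-0.708, -3.058, 0.003]
ft_force: [-0.3, -1.1, -0.2]
width: 52.6
grasp_force: 0.0
```

View pics/scene1.png

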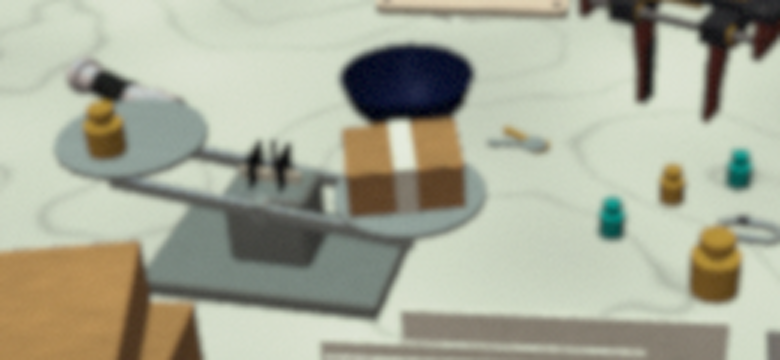

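The 200 g stands upright on the pan at crop (104,130), and the beam is still on its stop. Now the 100 g.

```bash
python3 -m creep '[0.002,0,-0.03,0, 0.002,0,-0.055,0, 0.002,0,-0.075,0, 0.002,0,-0.088,0, 0.002,0,-0.093,0, 0.002,0,-0.093,0, 0.002,0,-0.093,0]'
```

```text
t: 9.33
ee_pos: [467.7, 220.3, 7.4]
orientation: [0.711, 3.059, 0.002]
ft_force: [0.5, 0.5, -0.7]
width: 52.9
grasp_force: 0.0
```

```bash
python3 -m creep '[-0.002,0,-0.003,0, -0.002,0,-0.004,0, -0.002,0,-0.004,0]' && python3 -m creep '[0,0,0,0, 0,0,0,0, 0,0,0,0, 0,0,0,0, 0,0,0,0, 0,0,0,0]' 0 && python3 -m creep '[0,0,0.02,0, 0,0,0.05,0, 0,0,0.09,0, 0,0,0.13,0, 0,0,0.17,0, 0,0,0.2,0, 0.005,-0.02,0.2,0, 0.01,-0.055,0.2,0, 0.015,-0.095,0.2,0, 0.02,-0.135,0.2,0]'
```

```text
t: 9.58
ee_pos: [464.9, 220.1, 2.8]
orientation: [0.711, 3.059, 0.001]
ft_force: [0.1, 0.1, 0.2]
width: 52.5
grasp_force: 0.0
t: 10.08
ee_pos: [464.6, 219.9, 2.2]
orientation: [-0.711, -3.06, 0.0]
ft_force: [-0.3, -0.6, 1.5]
width: 23.3
grasp_force: 30.0
t: 10.92
ee_pos: [484.4, 83.9, 202.4]
orientation: [0.708, 3.06, 0.0]
ft_force: [0.8, 0.1, -1.0]
width: 23.6
grasp_force: 30.0
```

```bash
python3 -m creep '[0.01,-0.04,0,0, 0.02,-0.08,0,0, 0.03,-0.12,0,0, 0.04,-0.16,0,0, 0.045,-0.195,0,0, 0.05,-0.23,0,0, 0.055,-0.26,0,0, 0.06,-0.28,0,0, 0.06,-0.29,0,0, 0.06,-0.29,0,0]' && python3 -m creep '[0,0,-0.025,0, 0,0,-0.05,0, 0,0,-0.07,0, 0,0,-0.079,0, 0,0,-0.081,0, 0,0,-0.081,0, 0,0,-0.081,0]'
```

```text
t: 11.75
ee_pos: [544.3, -206.7, 201.8]
orientation: [-0.715, -3.059, 0.0]
ft_force: [-0.5, 0.0, -0.7]
width: 22.9
grasp_force: 30.0
t: 12.33
ee_pos: [545.3, -204.8, 122.2]
orientation: [0.71, 3.059, -0.0]
ft_force: [-0.1, -0.1, -0.2]
width: 23.5
grasp_force: 30.0
```

```bash
python3 -m creep '[0,0,-0.001,0, 0,0,-0.002,0, 0,0,-0.003,0, 0,0,-0.004,0, 0,0,-0.0045,0, 0,0,-0.005,0, 0,0,-0.0055,0, 0,0,-0.006,0, 0,0,-0.006,0, 0,0,-0.006,0]' && python3 -m creep '[0,0,-0.0005,0, 0,0,-0.001,0, 0,0,-0.0015,0, 0,0,-0.002,0, 0,0,-0.0025,0, 0,0,-0.003,0, 0,0,-0.0035,0, 0,0,-0.004,0, 0,0,-0.004,0, 0,0,-0.004,0]' && python3 -m creep '[0,0,-0.0005,0, 0,0,-0.001,0, 0,0,-0.0015,0, 0,0,-0.002,0, 0,0,-0.0025,0, 0,0,-0.003,0, 0,0,-0.0035,0, 0,0,-0.004,0, 0,0,-0.004,0, 0,0,-0.004,0]'
```

```text
t: 13.17
ee_pos: [544.7, -205.1, 115.2]
orientation: [0.711, 3.06, -0.0]
ft_force: [-0.2, -0.8, -0.7]
width: 23.6
grasp_force: 30.0
t: 14.0
ee_pos: [544.6, -205.1, 111.1]
orientation: [-0.711, -3.06, -0.0]
ft_force: [-0.4, -0.8, 0.2]
width: 23.3
grasp_force: 30.0
t: 14.83
ee_pos: [544.6, -205.1, 107.1]
orientation: [-0.711, -3.06, -0.0]
ft_force: [-0.3, -0.2, -0.5]
width: 23.2
grasp_force: 30.0
```

```bash
python3 -m creep '[0,0,-0.0005,0, 0,0,-0.001,0, 0,0,-0.0015,0, 0,0,-0.002,0, 0,0,-0.0025,0, 0,0,-0.003,0, 0,0,-0.0035,0, 0,0,-0.0035,0, 0,0,-0.0035,0, 0,0,-0.0035,0]' 
python3 - <<'E'
from h import *
im,d=cams.get_image("scene")
cv2.imwrite("pics/scene2.png",cv2.resize(im[140:260,80:340,::-1],None,fx=3,fy=3,interpolation=cv2.INTER_CUBIC))
fs=[]
for i in range(6):
    cams.get_image("top"); fs.append(get_obs()["ft_force"])
print(np.mean(fs,0))
E
```

```text
t: 15.67
ee_pos: [544.6, -205.1, 103.7]
orientation: [0.711, 3.06, -0.0]
ft_force: [-0.2, -0.5, 0.3]
width: 23.5
grasp_force: 30.0
[-0.37978736 -0.1504931  -0.5448071 ]
```

View pics/scene2.png

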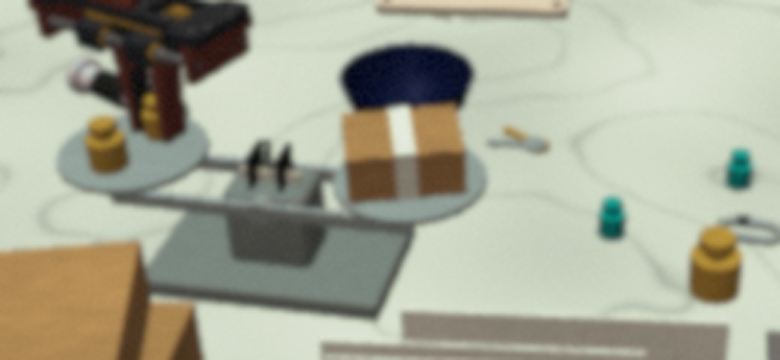

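The pan has sunk with the 100 g on it and the beam is almost level. The 200 g is upright at crop (106,145), and the 100 g is between the fingers at (150,118). Releasing, rising and waiting.

```bash
python3 -m creep '[0,0,0,0, 0,0,0,0, 0,0,0,0, 0,0,0,0]' 0.5 && python3 -m creep '[0,0,0.008,0, 0,0,0.025,0, 0,0,0.05,0, 0,0,0.08,0, 0,0,0.11,0, -0.02,0,0.14,0, -0.04,0.02,0.14,0, -0.06,0.06,0.14,0, -0.08,0.1,0.14,0, -0.1,0.14,0.14,0]' && python3 -m creep '[0,0.03,0,0, 0,0.05,0,0, 0,0.06,0,0, 0,0.06,0,0, 0,0.06,0,0, 0,0.06,0,0, 0,0.06,0,0, 0,0.06,0,0, 0,0.06,0,0, 0,0.06,0,0]' && python3 -m creep '[0,0,0,0, 0,0,0,0, 0,0,0,0, 0,0,0,0, 0,0,0,0, 0,0,0,0, 0,0,0,0, 0,0,0,0, 0,0,0,0, 0,0,0,0]' >/dev/null
python3 - <<'E'
from h import *
im,_=cams.get_image("scene")
cv2.imwrite("pics/scene3.png",cv2.resize(im[140:260,80:340,::-1],None,fx=3,fy=3,interpolation=cv2.INTER_CUBIC))
im,d=cams.get_image("top")
c=cams.get_calibration("top");K,R,t=[np.array(c[k],float) for k in("mtx","R","t")]
def zmed(u0,v0,r=30):
    v,u=np.mgrid[v0-r:v0+r,u0-r:u0+r];u,v=u.ravel(),v.ravel()
    P=(R.T@(np.linalg.inv(K)@np.vstack([u,v,u*0+1.])*d[v,u]-t.reshape(3,1))).T
    k=(P[:,2]>75)&(P[:,2]<125);return np.median(P[k],0).round(1)
print(zmed(382,186), zmed(280,178,14),get_obs()["t"])
E
```

```text
t: 16.35
ee_pos: [544.7, -205.0, 103.7]
orientation: [-0.711, -3.06, -0.0]
ft_force: [-0.6, 0.3, -0.1]
width: 43.1
grasp_force: 0.0
t: 17.18
ee_pos: [447.6, -72.3, 244.4]
orientation: [0.714, 3.058, 0.0]
ft_force: [1.7, 0.5, 0.4]
width: 43.9
grasp_force: 0.0
t: 18.02
ee_pos: [448.8, -13.8, 243.6]
orientation: [-0.713, -3.059, 0.0]
ft_force: [0.1, -0.3, 0.8]
width: 43.9
grasp_force: 0.0
[ 575.  -222.7  100.1] [586.1  57.5 102.5] 18.95
```

View pics/scene3.png

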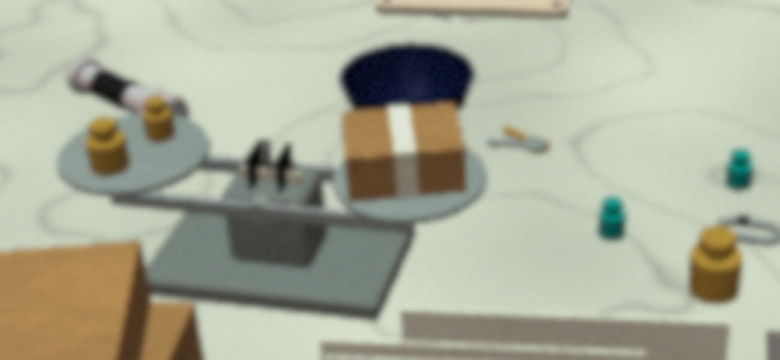

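Both weights stand upright, side by side at crop (106,145) and (157,118). The pans are level, at about 100 and 102 mm, and the robot is clear.

```bash
python3 -c "
from workcell import ticket
print(ticket.close_job())"
```

```text
the job is handed in; nothing more can be done
None
```

The 200 g and 100 g brass weights stand upright side by side on the pan and the beam settled level (pan faces about 100 and 102 mm up), so the parcel weighs about 300 g; I handed the job in at about 19 s, without being shown the verdict.

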